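Clamp a glued stamp block in the screw press with its wing nut

ROBOT

A 6-joint arm with a two-finger parallel gripper is mounted at the origin on a cart in front of the work surface, level with it; the furniture and walls round the work are solid. World frame = base frame: x ahead of the robot, y to its left, z up, the work surface at z = 0. Lengths are in mm, angles in rad, forces in N, time in s.
With the tool pointing down it reaches from about 325 to 850 mm from the base axis. Payload 4.4 kg.
Tool frame: the origin (TCP) lies on the front face of the gripper's body, between the roots of the fingers; the fingertips stand 97 mm ahead of it and the grasp point (between the pads) lies grip_depth ahead of it (grip_depth is the distance from the TCP to the grasp point, in mm); z points along the fingers, y is the line along which they close (so a half turn about z gives the same grasp; the last joint's range is limited). The gripper opens to 94 mm and grips with 3 to 60 N. Pads are 16 mm wide; open, the fingers measure 119 mm over their backs; the gripper's body (75 mm by 177 mm) begins 78 mm behind the grasp point.
Start: joints at [-1.49, 0.207, 1.542, -0, 1.393, -0.15], TCP at [132.082, -559.627, 302.647] pointing down, gripper open.
Joint ranges: [-2.73, 2.73], [-0.86, 2.22], [0.23, 2.46], [-1.11, 4.25], [0.08, 2.63], [-2.82, 2.82]. Speed limits (rad/s): [2.79, 2.79, 3.14, 3.14, 3.14, 3.14].

INTERFACE

Orientations are given as a unit quaternion [w, x, y, z].
In Python, from bench import * gives the robot as it stands. The module is installed in compiled form; this text tells all that it offers.
- The arm moves only by the tool send_rows, never from a script. Its argument "rows" is a list of rows, each an object of numbers: "wx", "wy", "wz": the turn, a rotation vector about the tool's x, y, z in rad; "dx", "dy", "dz": the shift along the tool's x, y, z in m; "fingers": the closure, from 0 (fully open) to 1 (shut). A call has 1 to 20 rows; each row shifts and turns the commanded pose from where the row before left it, along the tool's axes as they then stand; what a row does not reach is not made up. A row lasts 1/12 s, in which the tool goes at most 41.7 mm and 7.16 degrees, less where a joint would pass 70% of its speed; a pose out of reach is approached as far as the arm can. A call with a gripper value outside its range is refused whole. The fingers move at their own pace and stop on an object; "squeeze" is the grip in N (left out, the last holds). Time passes only in rows, so rows that do not move let the fingers close. It gives the time, the measured TCP pose, the force, the opening and the grip force at its end, in the units of the state.
- state(): the state, without advancing time (a new reading comes with each control period).
- read_camera(name): name is "scene" or "top"; returns the picture (480x640x3 uint8, red, green, blue); there is no depth.
- camera_params(name): a dict with "camera_matrix" (3x3 intrinsics, pixels), "k1" (the pictures are not rectified: a ray, as slopes to the right and down, at radius r is drawn at 1 + k1 r^2 times it, then the intrinsics apply), "R" (3x3) and "t" (3): a world point X has camera coordinates R X + t. Camera axes: x right, y down, z forward; pixel columns grow to the right and rows downward; lengths in mm; the calibration is good to about 2 mm. A picture is of the moment at which its call begins. camera_params takes no time and is no camera call.
- sign_off(): hands the job in; it is judged then, once.
The state is a dict: "clock": time; "joint_pos": joint angles; "joint_vel": joint speeds; "effort": joint torques, N m; "ee_pos": TCP position; "eef_rot": TCP orientation; "force": force on the tool from outside, world axes, zero at the start; "wrist_torque": the same for the moment, N m; "width": finger opening in mm; "grasp_force": force on a finger pad.
Only numpy, scipy, OpenCV 4.12 (cv2) and the standard library are available. Lean on these libraries where they do the work, as an engineer would, in place of code of your own. Each camera call takes 0.05 s, during which the arm holds its last target. There are 200 camera calls.

TASK

A stamp block with a freshly glued sole lies half pushed into the little screw press. Push it fully home against the end stop, then tighten the wing nut clockwise, a short arc at a time between the two posts, until the foot holds the block firmly: well past first touch, but stop once it is firm, as overtightening crushes the sole. Do not strain against the posts, leave the things round about where they are, and leave the nut tight.

Things in the scene. Friction and masses are not known exactly. Their poses are not given: they have to be found in the camera images.
- press_base: dark steel bed plate of a small screw press, 125 x 140 x 12 mm, fixed to the table, its place and yaw vary. Origin at table height under the screw axis; z up; its x points from the open mouth (where the block goes in) to the end stop. Plate spans x -80 to +45 mm, y -70 to +70. Two guide strips 6 mm high run along x (-45 to +25 mm) with inner faces at y = +-30.5 mm.
- stop_face (a point): centre of the end stop's face that the block must touch, at x = +25 mm, z = 24 mm of press_base, its axes parallel to those of press_base. The stop bar is 76 mm wide, its top at z = 28 mm.
- press_head: dark steel bridge over the bed, 36 mm (x) x 128 mm (y), from z = 52 to 66 mm of its own frame; fixed; same axes and origin as press_base, but set up to 1.2 mm higher or lower each time, so that the angle at which the foot meets the block is not known beforehand.
- posts: two round steel columns, 18 mm in diameter, that carry the bridge at y = +50 and -50 mm of press_head and stand up past it to z = 98 mm, about level with the tops of the wings; collars 25 mm across at the bridge (to z = 72 mm). Same frame as press_head. Fingers working on the nut must stay clear of them.
- wing_nut: plain steel two-winged nut on top of the bridge. Origin on the screw axis at z = 68 mm of press_head; x along the wings, z up. The wings are an upright plate 9 mm thick (y) and 52 mm across the tips (x), 6 to 32 mm above the origin; in the middle, |x| < 6 mm, the plate rises only to 21 mm. Round hub below it, 23 mm across, 8 mm high. Half a turn looks the same. Clockwise seen from above tightens.
- wing_top (a point): on the screw axis, level with the wing tops, 32 mm above wing_nut's origin, 100 mm above the table; same axes. Grip across the flat faces at the middle, or across the two wing tips, or push a wing. The nut turns in place (does not sink), lowers the foot 2 mm per radian and stays where it is left. From the start it turns 0.5 to 2.3 rad until the foot touches, then 0.4 to 0.8 rad more until firm.
- foot_under (a point): centre of the underside of the foot. Feel: running free the nut resists with about 0.15 N m; once the foot bears, this climbs by 0.002 N m per newton of clamp force (some 125 N per radian). Firm: 50 to 100 N, that is a resistance of about 0.25 to 0.35 N m; less than 40 N is loose, more than 110 N crushes the sole.
- foot: round steel foot on the end of the screw, 32 mm across, 8 mm thick, under the bridge on the screw axis; origin at the centre of its underside; 1 to 4.6 mm above the top of the block at first; moves only down and up.
- stamp_block: loose hardwood block with a black rubber sole under it, 95 mm (its x) x 56 mm (its y) x 24 mm high, 0.2 kg give or take; origin at the centre of its underside; it lies on the bed (top 36 mm above the table) between the guide strips with 2.5 mm play on each side, its near end sticking out of the mouth. It starts 20 to 35 mm short of the stop.
- block_back (a point): centre of the block's far end face (origin +47.5 mm in x, 12 mm above its underside): the face that must meet the stop.
- glue_bottle: bystander: white glue bottle, 53 x 53 x 165 mm, stands to the left behind the press; origin under its centre.
- flat_brush: bystander: flat glue brush, 162 x 30 x 10 mm, lies to the left of the press; origin under its centre.
- small_die: bystander: turned steel punch die, 25 x 25 x 34 mm, stands to the right of the press mouth; origin under its centre.
- mug: bystander: black mug, 82 x 119 x 107 mm, at the left of the table; origin under its centre.
- staple_box: bystander: small card box, 36 x 58 x 19 mm, to the left; origin under its centre.

How it is judged (in metres and radians):
On the way, in this order (a step that is already met when the one before it is completed fails the run):
1. the block is home against the end stop, square, and not yet clamped (x of block_back in the frame of stop_face above -0.003 m and angle between the x axis of stamp_block and the x axis of press_base, either way round below 0.06 rad and angle between stamp_block's own z axis and vertical below 0.05 rad and contact force between foot and stamp_block below 5 N), for 0.2 s.
2. the foot bears firmly on the block at home (x of block_back in the frame of stop_face above -0.003 m and angle between the x axis of stamp_block and the x axis of press_base, either way round below 0.06 rad and angle between stamp_block's own z axis and vertical below 0.05 rad and contact force between foot and stamp_block between 40 and 110 N), for 0.3 s.
At the end, for the whole second after the job is handed in: the block lies flat and square (within 0.06 rad) with its far face within 3 mm of the end stop, the foot presses on it with 40 to 110 N, and nut and block are at rest (all of step 2 and angular speed of wing_nut below 0.05 rad/s and linear speed of stamp_block below 0.01 m/s); the robot touches nothing.
It fails at once if the block is crushed: the foot presses on it with more than 110 N (contact force between foot and stamp_block above 110 N).
It fails at once if the robot strains against the posts with more than 25 N (contact force between any of the fingers, the arm and posts above 25 N).
It fails at once if a bystander is moved more than 30 mm (distance of any of glue_bottle, flat_brush, small_die, mug, staple_box from where it was at the start of the episode above 0.03 m).
It also fails if it takes over 72 s, if anything falls off the work surface, if the arm or the gripper's body presses on something with over 40 N, if the wrist force passes 120 N, or if a joint passes its speed limit or range.

## Working session

There is one attempt and no reset: what is moved stays moved. The work goes in short steps, Python scripts to look and compute and a tool call to move; the robot and the scene stay as the last step left them, time stands still between calls to the robot, and variables do not carry over. Pictures are saved under pics/ and viewed, at most 10 in all, crops included, and the job is handed in when it is done.

Besides the shell and the picture viewer there is one more tool, called as a command line: name --argument value ..., lists and objects as JSON in quotes. send_rows: Moves the arm, as the interface text tells. Its arguments: {"type":"object","properties":{"rows":{"type":"array"},"squeeze":{"type":"number"}},"required":["rows"]}

```bash
mkdir -p pics
python3 - <<'E'
from bench import *
import cv2
for n in("scene","top"):
    cv2.imwrite(f"pics/{n}0.png",read_camera(n)[:,:,::-1]); p=camera_params(n); print(n,p)
print(state())
E
```

```text
scene {'camera_matrix': array([[528.41621504,   0.        , 321.17904553],
       [  0.        , 528.41621504, 238.85651439],
       [  0.        ,   0.        ,   1.        ]]), 'k1': -0.08768644888977442, 'R': array([[-0.80661438, -0.59076604, -0.01920214],
       [-0.39641068,  0.56477367, -0.72380196],
       [ 0.43844248, -0.57621714, -0.68974054]]), 't': array([476.13387095, 264.42303613, 910.46636332])}
top {'camera_matrix': array([[495.19123637,   0.        , 321.23328293],
       [  0.        , 495.19123637, 236.46855901],
       [  0.        ,   0.        ,   1.        ]]), 'k1': -0.05556010756824924, 'R': array([[ 0.021853  , -0.99974621,  0.00547419],
       [-0.98852564, -0.02242567, -0.14937921],
       [ 0.14946406, -0.00214699, -0.98876483]]), 't': array([   8.86964396,  554.74993288, 1087.57098197])}
{'clock': 0.1, 'joint_pos': array([-1.48951949e+00,  2.07342842e-01,  1.54276632e+00, -5.34268573e-06,
        1.39348171e+00, -1.50490726e-01]), 'joint_vel': array([ 1.27433479e-03, -1.41694236e-05, -3.44856614e-03,  4.33793691e-04,
        6.83347942e-04, -8.45963544e-04]), 'effort': array([-2.95973896e-04, -3.71865070e+01, -2.82291162e+01,  7.01327738e-02,
        3.10914230e-02, -4.99731073e-05]), 'ee_pos': array([ 132.0273124 , -559.11098672,  301.62337173]), 'eef_rot': array([-9.98604679e-04,  9.93292435e-01,  1.15625001e-01,  3.19418976e-05]), 'force': array([ 0.17094014,  0.26337593, -0.06505413]), 'wrist_torque': array([-0.00671831,  0.02440233,  0.00301741]), 'grasp_force': 0.0, 'width': 93.84743693117137}
```

View pics/scene0.png

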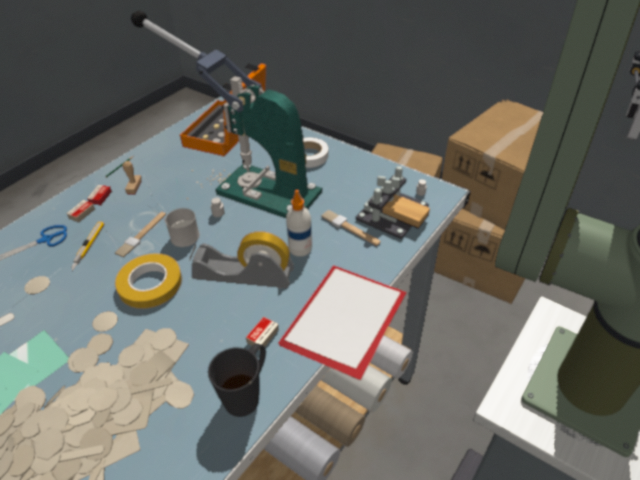

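View pics/top0.png

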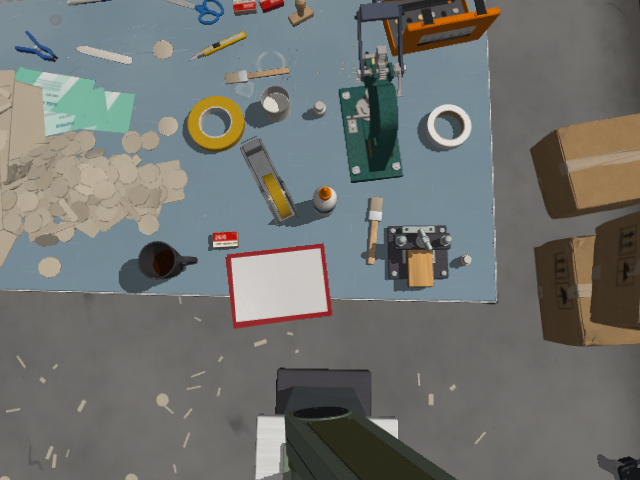

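The press is at about (418,255) in the top view with its mouth toward the robot, and at about (395,205) in the scene view. I'll enlarge both.

```bash
cat > h.py <<'E'
from bench import *
import numpy as np, cv2
def proj(n,X):
    p=camera_params(n); c=np.atleast_2d(X)@p["R"].T+p["t"]; s=c[:,:2]/c[:,2:]
    s=s*(1+p["k1"]*(s**2).sum(1,keepdims=True)); K=p["camera_matrix"]
    return s*K[0,0]+K[:2,2]
def ray(n,uv,z):
    p=camera_params(n); K=p["camera_matrix"]; d=(np.array(uv,float)-K[:2,2])/K[0,0]; s=d.copy()
    for _ in range(20): s=d/(1+p["k1"]*(s@s))
    v=p["R"].T@np.r_[s,1]; o=-p["R"].T@p["t"]; return o+v*(z-o[2])/v[2]
def crop(n,box,f,name,im=None):
    im=read_camera(n)[:,:,::-1] if im is None else im
    x,y,w,h=box; cv2.imwrite(name,cv2.resize(im[y:y+h,x:x+w],None,fx=f,fy=f,interpolation=cv2.INTER_CUBIC))
E
python3 - <<'E'
from h import *
crop("top",(375,215,100,75),8,"pics/t1.png",cv2.imread("pics/top0.png"))
crop("scene",(340,155,100,90),6.5,"pics/s1.png",cv2.imread("pics/scene0.png"))
E
```

```text
(no output)
```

View pics/t1.png

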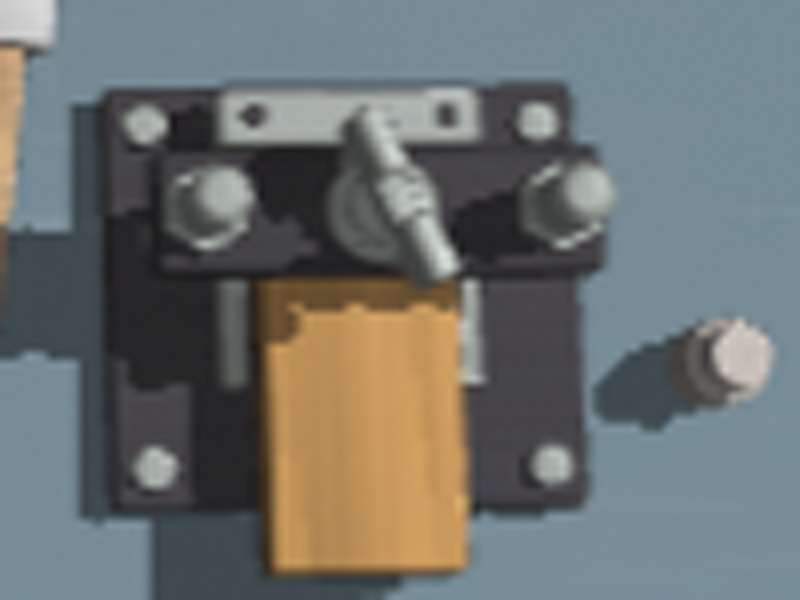

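View pics/s1.png

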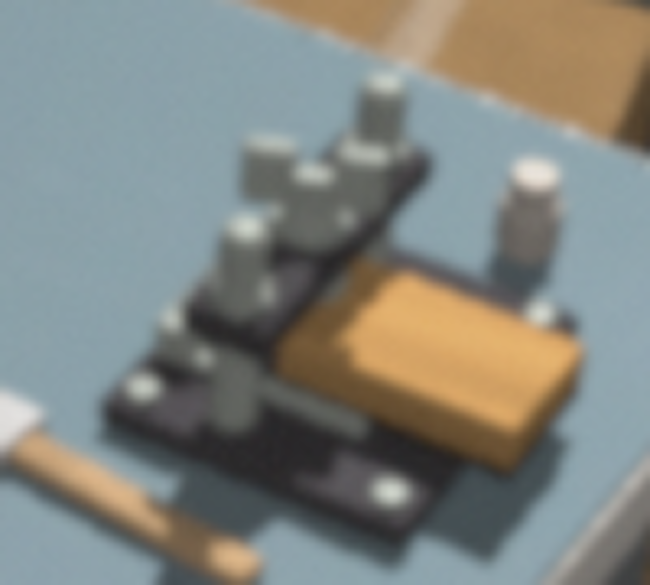

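Run:
```python
from h import *
from scipy.optimize import least_squares
T=lambda x,y:np.array([375+(x+.5)/8-.5,215+(y+.5)/8-.5])
S=lambda x,y:np.array([340+(x+.5)/6.5-.5,155+(y+.5)/6.5-.5])
obs=[("top",(45,70,12),T(105,88)),("top",(45,-70,12),T(568,86)),("top",(-80,-70,12),T(585,506)),("top",(-80,70,12),T(112,512)),
("top",(0,50,98),T(228,195)),("top",(0,-50,98),T(590,188)),("scene",(0,50,98),S(246,228)),("scene",(0,-50,98),S(383,88)),("scene",(45,70,12),S(105,410)),("scene",(-80,70,12),S(400,545))]
def W(q,p): c,s=np.cos(q[2]),np.sin(q[2]); return np.array([q[0]+c*p[0]-s*p[1],q[1]+s*p[0]+c*p[1],p[2]])
f=lambda q:np.concatenate([proj(n,W(q,p))[0]-o for n,p,o in obs])
r=least_squares(f,[480,-200,0]); print(r.x); print(r.fun.reshape(-1,2).round(2))
q=r.x
def inv(P): c,s=np.cos(q[2]),np.sin(q[2]); d=P[:2]-q[:2]; return np.array([c*d[0]+s*d[1],-s*d[0]+c*d[1]])
for n,uv,z in [("top",T(370,118),100),("top",T(440,270),100),("scene",S(270,145),100),("scene",S(365,152),100),("top",T(268,572),36),("top",T(468,570),36),("top",T(258,285),36),("scene",S(582,350),36),("scene",S(515,425),36),("top",T(738,345),34)]:
    P=ray(n,uv,z); print(n,z,P.round(1),inv(P).round(1))
```

```text
[ 5.45989998e+02 -2.03585923e+02  2.72908845e-02]
[[-0.94 -0.3 ]
 [ 0.27 -0.29]
 [ 0.4   0.21]
 [-0.48 -0.12]
 [-1.2  -0.08]
 [-0.69  0.58]
 [ 0.42 -0.  ]
 [ 0.89 -0.68]
 [-0.83 -1.23]
 [ 1.02 -1.76]]
top 100 [ 566.2 -194.7  100. ] [20.5  8.4]
top 100 [ 525.  -213.4  100. ] [-21.2  -9.2]
scene 100 [ 561.9 -195.5  100. ] [16.1  7.6]
scene 100 [ 532.6 -211.1  100. ] [-13.6  -7.1]
top 36 [ 446.2 -177.9   36. ] [-99.1  28.4]
top 36 [ 447.9 -234.9   36. ] [-99.  -28.6]
top 36 [ 528.  -175.3   36. ] [-17.2  28.8]
scene 36 [ 449.5 -231.    36. ] [-97.2 -24.8]
scene 36 [ 449.7 -181.8   36. ] [-95.6  24.4]
top 34 [ 513.9 -314.1   34. ] [ -35.1 -109.6]
```

send_rows --rows '[{"wz": 0.1025, "fingers": 0.73}, {"wz": 0.1025}, {"dx": 0.02, "dy": -0.023}, {"dx": 0.02, "dy": -0.023}, {"dx": 0.02, "dy": -0.023}, {"dx": 0.02, "dy": -0.023}, {"dx": 0.02, "dy": -0.023}, {"dx": 0.02, "dy": -0.023}, {"dx": 0.02, "dy": -0.023}, {"dx": 0.02, "dy": -0.023}, {"dx": 0.02, "dy": -0.023}, {"dx": 0.02, "dy": -0.023}, {"dx": 0.02, "dy": -0.023}, {"dx": 0.02, "dy": -0.023}, {"dx": 0.02, "dy": -0.023}, {"dx": 0.02, "dy": -0.023}, {"dx": 0.02, "dy": -0.023}, {}, {}]'

```text
invalid input at $.rows[0]: expected keys wx, wy, wz, dx, dy, dz, fingers
```

send_rows --rows '[{"wx": 0, "wy": 0, "wz": 0.1025, "dx": 0, "dy": 0, "dz": 0, "fingers": 0.73}, {"wx": 0, "wy": 0, "wz": 0.1025, "dx": 0, "dy": 0, "dz": 0, "fingers": 0.73}, {"wx": 0, "wy": 0, "wz": 0, "dx": 0.025, "dy": -0.0287, "dz": 0, "fingers": 0.73}, {"wx": 0, "wy": 0, "wz": 0, "dx": 0.025, "dy": -0.0287, "dz": 0, "fingers": 0.73}, {"wx": 0, "wy": 0, "wz": 0, "dx": 0.025, "dy": -0.0287, "dz": 0, "fingers": 0.73}, {"wx": 0, "wy": 0, "wz": 0, "dx": 0.025, "dy": -0.0287, "dz": 0, "fingers": 0.73}, {"wx": 0, "wy": 0, "wz": 0, "dx": 0.025, "dy": -0.0287, "dz": 0, "fingers": 0.73}, {"wx": 0, "wy": 0, "wz": 0, "dx": 0.025, "dy": -0.0287, "dz": 0, "fingers": 0.73}, {"wx": 0, "wy": 0, "wz": 0, "dx": 0.025, "dy": -0.0287, "dz": 0, "fingers": 0.73}, {"wx": 0, "wy": 0, "wz": 0, "dx": 0.025, "dy": -0.0287, "dz": 0, "fingers": 0.73}, {"wx": 0, "wy": 0, "wz": 0, "dx": 0.025, "dy": -0.0287, "dz": 0, "fingers": 0.73}, {"wx": 0, "wy": 0, "wz": 0, "dx": 0.025, "dy": -0.0287, "dz": 0, "fingers": 0.73}, {"wx": 0, "wy": 0, "wz": 0, "dx": 0.025, "dy": -0.0287, "dz": 0, "fingers": 0.73}, {"wx": 0, "wy": 0, "wz": 0, "dx": 0.025, "dy": -0.0287, "dz": 0, "fingers": 0.73}, {"wx": 0, "wy": 0, "wz": 0, "dx": 0, "dy": 0, "dz": 0, "fingers": 0.73}, {"wx": 0, "wy": 0, "wz": 0, "dx": 0, "dy": 0, "dz": 0, "fingers": 0.73}]'

```text
clock: 1.43
ee_pos: [423.3, -205.6, 302.2]
eef_rot: [-0.0, 1.0, 0.016, -0.001]
force: [0.1, -1.1, 0.1]
width: 25.1
grasp_force: 0.0
```

send_rows --rows '[{"wx": 0, "wy": 0, "wz": 0, "dx": 0, "dy": 0, "dz": 0.037, "fingers": 0.73}, {"wx": 0, "wy": 0, "wz": 0, "dx": 0, "dy": 0, "dz": 0.037, "fingers": 0.73}, {"wx": 0, "wy": 0, "wz": 0, "dx": 0, "dy": 0, "dz": 0.037, "fingers": 0.73}, {"wx": 0, "wy": 0, "wz": 0, "dx": 0, "dy": 0, "dz": 0.037, "fingers": 0.73}, {"wx": 0, "wy": 0, "wz": 0, "dx": 0, "dy": 0, "dz": 0.036, "fingers": 0.73}, {"wx": 0, "wy": 0, "wz": 0, "dx": 0, "dy": 0, "dz": 0, "fingers": 0.73}, {"wx": 0, "wy": 0, "wz": 0, "dx": 0.005, "dy": 0, "dz": 0, "fingers": 0.73}, {"wx": 0, "wy": 0, "wz": 0, "dx": 0.005, "dy": 0, "dz": 0, "fingers": 0.73}, {"wx": 0, "wy": 0, "wz": 0, "dx": 0.004, "dy": 0, "dz": 0, "fingers": 0.73}, {"wx": 0, "wy": 0, "wz": 0, "dx": 0.004, "dy": 0, "dz": 0, "fingers": 0.73}, {"wx": 0, "wy": 0, "wz": 0, "dx": 0.004, "dy": 0, "dz": 0, "fingers": 0.73}, {"wx": 0, "wy": 0, "wz": 0, "dx": 0.004, "dy": 0, "dz": 0, "fingers": 0.73}, {"wx": 0, "wy": 0, "wz": 0, "dx": 0.004, "dy": 0, "dz": 0, "fingers": 0.73}, {"wx": 0, "wy": 0, "wz": 0, "dx": 0.003, "dy": 0, "dz": 0, "fingers": 0.73}, {"wx": 0, "wy": 0, "wz": 0, "dx": 0.003, "dy": 0, "dz": 0, "fingers": 0.73}, {"wx": 0, "wy": 0, "wz": 0, "dx": 0.003, "dy": 0, "dz": 0, "fingers": 0.73}, {"wx": 0, "wy": 0, "wz": 0, "dx": 0, "dy": 0, "dz": 0, "fingers": 0.73}]'

```text
clock: 2.85
ee_pos: [462.5, -206.2, 118.6]
eef_rot: [-0.0, 1.0, 0.013, 0.001]
force: [-0.3, 0.7, 0.2]
width: 25.3
grasp_force: 0.0
```

send_rows --rows '[{"wx": 0, "wy": 0, "wz": 0, "dx": 0.0015, "dy": 0, "dz": 0, "fingers": 0.73}, {"wx": 0, "wy": 0, "wz": 0, "dx": 0.0015, "dy": 0, "dz": 0, "fingers": 0.73}, {"wx": 0, "wy": 0, "wz": 0, "dx": 0.001, "dy": 0, "dz": 0, "fingers": 0.73}]'

```text
clock: 3.1
ee_pos: [465.8, -206.0, 118.5]
eef_rot: [-0.0, 1.0, 0.013, -0.0]
force: [-1.7, -0.3, 0.5]
width: 25.6
grasp_force: 0.9
```

send_rows --rows '[{"wx": 0, "wy": 0, "wz": 0, "dx": 0.001, "dy": 0, "dz": 0, "fingers": 0.73}, {"wx": 0, "wy": 0, "wz": 0, "dx": 0.001, "dy": 0, "dz": 0, "fingers": 0.73}]'

```text
clock: 3.27
ee_pos: [467.8, -206.0, 118.5]
eef_rot: [-0.0, 1.0, 0.013, 0.0]
force: [-1.1, -0.0, 0.6]
width: 25.0
grasp_force: 0.6
```

send_rows --rows '[{"wx": 0, "wy": 0, "wz": 0, "dx": 0.001, "dy": 0, "dz": 0, "fingers": 0.73}, {"wx": 0, "wy": 0, "wz": 0, "dx": 0.001, "dy": 0, "dz": 0, "fingers": 0.73}]'

```text
clock: 3.43
ee_pos: [469.2, -206.0, 118.5]
eef_rot: [-0.0, 1.0, 0.014, -0.001]
force: [-5.3, -0.7, 3.1]
width: 25.4
grasp_force: 2.7
```

send_rows --rows '[{"wx": 0, "wy": 0, "wz": 0, "dx": 0.001, "dy": 0, "dz": 0, "fingers": 0.73}, {"wx": 0, "wy": 0, "wz": 0, "dx": 0.001, "dy": 0, "dz": 0, "fingers": 0.73}]'

```text
clock: 3.6
ee_pos: [469.6, -206.0, 118.5]
eef_rot: [-0.0, 1.0, 0.014, -0.003]
force: [-11.3, -2.1, 7.5]
width: 25.7
grasp_force: 5.6
```

send_rows --rows '[{"wx": 0, "wy": 0, "wz": 0, "dx": 0.001, "dy": 0, "dz": 0, "fingers": 0.73}, {"wx": 0, "wy": 0, "wz": 0, "dx": 0, "dy": 0, "dz": 0, "fingers": 0.73}, {"wx": 0, "wy": 0, "wz": 0, "dx": -0.004, "dy": 0, "dz": 0, "fingers": 0.73}, {"wx": 0, "wy": 0, "wz": 0, "dx": -0.015, "dy": 0, "dz": 0, "fingers": 0.73}, {"wx": 0, "wy": 0, "wz": 0, "dx": -0.02, "dy": 0, "dz": 0, "fingers": 0.73}, {"wx": 0, "wy": 0, "wz": 0, "dx": 0, "dy": 0, "dz": -0.035, "fingers": 0.67}, {"wx": 0, "wy": 0, "wz": 0, "dx": 0, "dy": 0, "dz": -0.035, "fingers": 0.67}, {"wx": 0, "wy": 0, "wz": 0, "dx": 0, "dy": 0, "dz": -0.035, "fingers": 0.67}, {"wx": 0, "wy": 0, "wz": 0, "dx": 0, "dy": 0, "dz": -0.03, "fingers": 0.67}, {"wx": 0, "wy": 0, "wz": 0, "dx": 0, "dy": 0, "dz": 0, "fingers": 0.67}]'

```text
clock: 4.43
ee_pos: [437.8, -209.4, 261.4]
eef_rot: [0.005, 1.0, 0.013, 0.007]
force: [1.5, -0.9, 0.7]
width: 31.0
grasp_force: 0.0
```

Run:
```python
from h import *
crop("scene",(340,155,100,90),6.5,"pics/s2.png")
s=state();print(s["clock"],s["ee_pos"],s["wrist_torque"],s["joint_pos"])
```

```text
4.4833 [ 436.48341397 -208.58626     258.2684227 ] [0.01907719 0.0658547  0.01588055] [-6.25403354e-01  4.82576179e-02  1.81530962e+00  9.49010086e-04
  1.26638100e+00  9.18357865e-01]
```

View pics/s2.png

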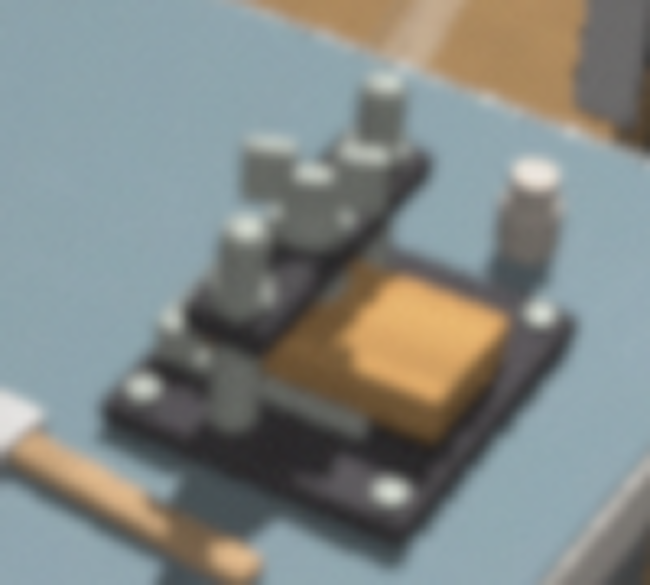

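send_rows --rows '[{"wx": 0, "wy": 0, "wz": 0, "dx": 0.0274, "dy": -0.0005, "dz": 0, "fingers": 0.67}, {"wx": 0, "wy": 0, "wz": 0, "dx": 0.0274, "dy": -0.0005, "dz": 0, "fingers": 0.67}, {"wx": 0, "wy": 0, "wz": 0, "dx": 0.0274, "dy": -0.0005, "dz": 0, "fingers": 0.67}, {"wx": 0, "wy": 0, "wz": 0, "dx": 0.0274, "dy": -0.0005, "dz": 0, "fingers": 0.67}, {"wx": 0, "wy": 0, "wz": -0.1185, "dx": 0, "dy": 0, "dz": 0, "fingers": 0.67}, {"wx": 0, "wy": 0, "wz": -0.1185, "dx": 0, "dy": 0, "dz": 0, "fingers": 0.67}, {"wx": 0, "wy": 0, "wz": -0.1185, "dx": 0, "dy": 0, "dz": 0, "fingers": 0.67}, {"wx": 0, "wy": 0, "wz": -0.1185, "dx": 0, "dy": 0, "dz": 0, "fingers": 0.67}, {"wx": 0, "wy": 0, "wz": -0.1185, "dx": 0, "dy": 0, "dz": 0, "fingers": 0.67}, {"wx": 0, "wy": 0, "wz": -0.1185, "dx": 0, "dy": 0, "dz": 0, "fingers": 0.67}, {"wx": 0, "wy": 0, "wz": -0.1185, "dx": 0, "dy": 0, "dz": 0, "fingers": 0.67}, {"wx": 0, "wy": 0, "wz": -0.1185, "dx": 0, "dy": 0, "dz": 0, "fingers": 0.67}, {"wx": 0, "wy": 0, "wz": -0.1185, "dx": 0, "dy": 0, "dz": 0, "fingers": 0.67}, {"wx": 0, "wy": 0, "wz": -0.1185, "dx": 0, "dy": 0, "dz": 0, "fingers": 0.67}, {"wx": 0, "wy": 0, "wz": -0.1185, "dx": 0, "dy": 0, "dz": 0, "fingers": 0.67}, {"wx": 0, "wy": 0, "wz": -0.1185, "dx": 0, "dy": 0, "dz": 0, "fingers": 0.67}, {"wx": 0, "wy": 0, "wz": -0.1185, "dx": 0, "dy": 0, "dz": 0, "fingers": 0.67}, {"wx": 0, "wy": 0, "wz": -0.1185, "dx": 0, "dy": 0, "dz": 0, "fingers": 0.67}, {"wx": 0, "wy": 0, "wz": -0.1185, "dx": 0, "dy": 0, "dz": 0, "fingers": 0.67}, {"wx": 0, "wy": 0, "wz": -0.1185, "dx": 0, "dy": 0, "dz": 0, "fingers": 0.67}]'

```text
clock: 6.15
ee_pos: [542.9, -201.6, 251.6]
eef_rot: [-0.001, 0.57, 0.822, 0.0]
force: [-0.3, 0.1, 0.4]
width: 30.9
grasp_force: 0.0
```

send_rows --rows '[{"wx": 0, "wy": 0, "wz": -0.1185, "dx": 0, "dy": 0, "dz": 0, "fingers": 0.67}, {"wx": 0, "wy": 0, "wz": -0.1185, "dx": 0, "dy": 0, "dz": 0, "fingers": 0.67}, {"wx": 0, "wy": 0, "wz": -0.1185, "dx": 0, "dy": 0, "dz": 0, "fingers": 0.67}, {"wx": 0, "wy": 0, "wz": -0.1185, "dx": 0, "dy": 0, "dz": 0, "fingers": 0.67}, {"wx": 0, "wy": 0, "wz": -0.1185, "dx": 0, "dy": 0, "dz": 0, "fingers": 0.67}, {"wx": 0, "wy": 0, "wz": -0.1185, "dx": 0, "dy": 0, "dz": 0, "fingers": 0.67}, {"wx": 0, "wy": 0, "wz": -0.1185, "dx": 0, "dy": 0, "dz": 0, "fingers": 0.67}, {"wx": 0, "wy": 0, "wz": -0.1185, "dx": 0, "dy": 0, "dz": 0, "fingers": 0.67}, {"wx": 0, "wy": 0, "wz": -0.1185, "dx": 0, "dy": 0, "dz": 0, "fingers": 0.67}, {"wx": 0, "wy": 0, "wz": -0.1185, "dx": 0, "dy": 0, "dz": 0, "fingers": 0.67}, {"wx": 0, "wy": 0, "wz": -0.1185, "dx": 0, "dy": 0, "dz": 0, "fingers": 0.67}, {"wx": 0, "wy": 0, "wz": -0.1185, "dx": 0, "dy": 0, "dz": 0, "fingers": 0.67}, {"wx": 0, "wy": 0, "wz": -0.1185, "dx": 0, "dy": 0, "dz": 0, "fingers": 0.67}, {"wx": 0, "wy": 0, "wz": -0.1185, "dx": 0, "dy": 0, "dz": 0, "fingers": 0.67}, {"wx": 0, "wy": 0, "wz": 0, "dx": 0, "dy": 0, "dz": 0, "fingers": 0.67}, {"wx": 0, "wy": 0, "wz": 0, "dx": 0, "dy": 0, "dz": 0, "fingers": 0.67}]'

```text
clock: 7.48
ee_pos: [543.0, -201.7, 252.2]
eef_rot: [-0.001, -0.217, 0.976, 0.001]
force: [0.5, -0.5, 1.2]
width: 31.3
grasp_force: 0.0
```

```bash
cat > y.py <<'E'
from h import *
from scipy.spatial.transform import Rotation as Ro
s=state(); w,x,y,z=s["eef_rot"]; R=Ro.from_quat([x,y,z,w]).as_matrix()
print("t",s["clock"],"yaw",np.arctan2(R[1,0],R[0,0]).round(3),"p",s["ee_pos"].round(1),"F",s["force"].round(2),"M",s["wrist_torque"].round(3),"q6",s["joint_pos"][5].round(3),"w",s["width"].round(1),"g",round(s["grasp_force"],1))
E
python3 - <<'E'
from h import *
S=lambda x,y:np.array([340+(x+.5)/6.5-.5,155+(y+.5)/6.5-.5])
for p in((508,318),(440,390)):
    d=ray("scene",S(*p),36)[:2]-[546,-203.6]; print(d@[.99963,.0273],d@[-.0273,.99963])
E
python3 y.py
```

```text
-67.12977730173195 -26.131300519638422
-65.24828583101961 22.351088741774305Traceback (most recent call last):
  File "y.py", line 4, in <module>
    print("t",s["clock"],"yaw",np.arctan2(R[1,0],R[0,0]).round(3),"p",s["ee_pos"].round(1),"F",s["force"].round(2),"M",s["wrist_torque"].round(3),"q6",s["joint_pos"][5].round(3),"w",s["width"].round(1),"g",round(s["grasp_force"],1))
                                                                                                                                                                                      ^^^^^^^^^^^^^^^^
AttributeError: 'float' object has no attribute 'round'
```

send_rows --rows '[{"wx": 0, "wy": 0, "wz": 0, "dx": -0.0019, "dy": -0.003, "dz": 0, "fingers": 0.67}, {"wx": 0, "wy": 0, "wz": 0, "dx": 0, "dy": 0, "dz": 0.025, "fingers": 0.67}, {"wx": 0, "wy": 0, "wz": 0, "dx": 0, "dy": 0, "dz": 0.02, "fingers": 0.67}, {"wx": 0, "wy": 0, "wz": 0, "dx": 0, "dy": 0, "dz": 0.015, "fingers": 0.67}, {"wx": 0, "wy": 0, "wz": 0, "dx": 0, "dy": 0, "dz": 0.01, "fingers": 0.67}, {"wx": 0, "wy": 0, "wz": 0, "dx": 0, "dy": 0, "dz": 0.005, "fingers": 0.67}, {"wx": 0, "wy": 0, "wz": 0, "dx": 0, "dy": 0, "dz": 0, "fingers": 0.67}]'

```text
clock: 8.07
ee_pos: [545.7, -203.7, 177.3]
eef_rot: [-0.001, -0.218, 0.976, 0.001]
force: [-1.6, -0.0, -0.6]
width: 30.8
grasp_force: 0.0
```

```bash
sed -i 's/s\["width"\].round(1)/round(s["width"],1)/' y.py; python3 y.py; python3 -c "
from h import *
crop('scene',(340,155,100,90),6.5,'pics/s3.png')"
```

```text
t 8.0667 yaw -2.702 p [ 545.7 -203.7  177.3] F [-1.59 -0.04 -0.57] M [ 0.069 -0.117 -0.096] q6 -2.516 w 30.8 g 0.0
```

View pics/s3.png

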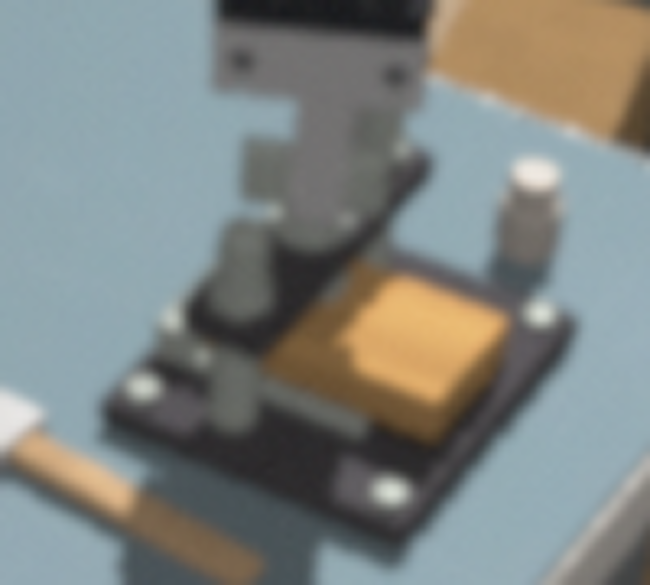

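The near finger stands over the middle of the wing, clear of both posts, and the block is home with its near edge around (475,355). Next I grip.

send_rows --rows '[{"wx": 0, "wy": 0, "wz": 0, "dx": 0, "dy": 0, "dz": 0, "fingers": 1}, {"wx": 0, "wy": 0, "wz": 0, "dx": 0, "dy": 0, "dz": 0, "fingers": 1}, {"wx": 0, "wy": 0, "wz": 0, "dx": 0, "dy": 0, "dz": 0, "fingers": 1}, {"wx": 0, "wy": 0, "wz": 0, "dx": 0, "dy": 0, "dz": 0, "fingers": 1}, {"wx": 0, "wy": 0, "wz": 0, "dx": 0, "dy": 0, "dz": 0, "fingers": 1}, {"wx": 0, "wy": 0, "wz": 0, "dx": 0, "dy": 0, "dz": 0, "fingers": 1}]' --squeeze 50

```text
clock: 8.62
ee_pos: [546.7, -204.1, 179.6]
eef_rot: [0.001, -0.218, 0.976, -0.0]
force: [-0.8, 1.7, 3.4]
width: 8.3
grasp_force: 50.4
```

```bash
python3 y.py
```

```text
t 8.6167 yaw -2.701 p [ 546.7 -204.1  179.6] F [-0.75  1.74  3.39] M [ 0.151 -0.094  0.006] q6 -2.517 w 8.3 g 50.4
```

send_rows --rows '[{"wx": 0, "wy": 0, "wz": 0.04, "dx": 0, "dy": 0, "dz": 0, "fingers": 1}, {"wx": 0, "wy": 0, "wz": 0.04, "dx": 0, "dy": 0, "dz": 0, "fingers": 1}, {"wx": 0, "wy": 0, "wz": 0.04, "dx": 0, "dy": 0, "dz": 0, "fingers": 1}, {"wx": 0, "wy": 0, "wz": 0.04, "dx": 0, "dy": 0, "dz": 0, "fingers": 1}, {"wx": 0, "wy": 0, "wz": 0.04, "dx": 0, "dy": 0, "dz": 0, "fingers": 1}]'

```text
clock: 9.03
ee_pos: [546.6, -203.9, 179.6]
eef_rot: [0.0, -0.119, 0.993, -0.0]
force: [-0.3, 0.9, 4.3]
width: 8.3
grasp_force: 50.4
```

```bash
python3 y.py
```

```text
t 9.0333 yaw -2.903 p [ 546.6 -203.9  179.6] F [-0.28  0.93  4.32] M [0.438 0.012 0.132] q6 -2.315 w 8.3 g 50.4
```

send_rows --rows '[{"wx": 0, "wy": 0, "wz": 0.04, "dx": 0, "dy": 0, "dz": 0, "fingers": 1}, {"wx": 0, "wy": 0, "wz": 0.04, "dx": 0, "dy": 0, "dz": 0, "fingers": 1}, {"wx": 0, "wy": 0, "wz": 0.04, "dx": 0, "dy": 0, "dz": 0, "fingers": 1}, {"wx": 0, "wy": 0, "wz": 0.04, "dx": 0, "dy": 0, "dz": 0, "fingers": 1}, {"wx": 0, "wy": 0, "wz": 0.04, "dx": 0, "dy": 0, "dz": 0, "fingers": 1}]'

```text
clock: 9.45
ee_pos: [546.6, -203.5, 179.6]
eef_rot: [0.0, -0.019, 1.0, 0.0]
force: [-1.0, 2.4, 5.2]
width: 8.5
grasp_force: 50.4
```

```bash
python3 y.py;  python3 -c "
from h import *
crop('scene',(340,135,100,90),6.5,'pics/s4.png')"
```

```text
t 9.45 yaw -3.103 p [ 546.6 -203.5  179.6] F [-0.96  2.39  5.24] M [0.557 0.011 0.158] q6 -2.115 w 8.5 g 50.4
```

View pics/s4.png

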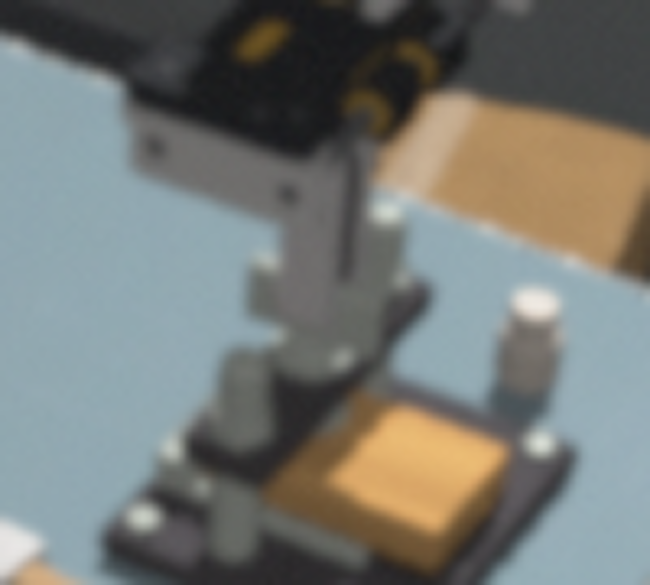

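Nut turns with the gripper at ~0.15 N m (free). Continuing.

send_rows --rows '[{"wx": 0, "wy": 0, "wz": 0.04, "dx": 0, "dy": 0, "dz": 0, "fingers": 1}, {"wx": 0, "wy": 0, "wz": 0.04, "dx": 0, "dy": 0, "dz": 0, "fingers": 1}, {"wx": 0, "wy": 0, "wz": 0.04, "dx": 0, "dy": 0, "dz": 0, "fingers": 1}, {"wx": 0, "wy": 0, "wz": 0.04, "dx": 0, "dy": 0, "dz": 0, "fingers": 1}, {"wx": 0, "wy": 0, "wz": 0.04, "dx": 0, "dy": 0, "dz": 0, "fingers": 1}]'

```text
clock: 9.92
ee_pos: [546.6, -203.3, 179.6]
eef_rot: [0.0, 0.08, 0.997, 0.001]
force: [-0.9, 4.1, 5.7]
width: 7.9
grasp_force: 50.4
```

```bash
python3 y.py
```

```text
t 9.9167 yaw 2.981 p [ 546.6 -203.3  179.6] F [-0.91  4.14  5.66] M [0.643 0.049 0.169] q6 -1.916 w 7.9 g 50.4
```

send_rows --rows '[{"wx": 0, "wy": 0, "wz": 0.04, "dx": 0, "dy": 0, "dz": 0, "fingers": 1}, {"wx": 0, "wy": 0, "wz": 0.04, "dx": 0, "dy": 0, "dz": 0, "fingers": 1}, {"wx": 0, "wy": 0, "wz": 0.04, "dx": 0, "dy": 0, "dz": 0, "fingers": 1}, {"wx": 0, "wy": 0, "wz": 0.04, "dx": 0, "dy": 0, "dz": 0, "fingers": 1}, {"wx": 0, "wy": 0, "wz": 0.04, "dx": 0, "dy": 0, "dz": 0, "fingers": 1}]'

```text
clock: 10.33
ee_pos: [546.7, -203.0, 179.6]
eef_rot: [0.0, 0.179, 0.984, 0.001]
force: [-1.3, 3.8, 5.8]
width: 8.4
grasp_force: 50.4
```

```bash
python3 y.py
```

```text
t 10.3333 yaw 2.781 p [ 546.7 -203.   179.6] F [-1.34  3.78  5.85] M [ 0.853 -0.056  0.208] q6 -1.716 w 8.4 g 50.4
```

send_rows --rows '[{"wx": 0, "wy": 0, "wz": 0.04, "dx": 0, "dy": 0, "dz": 0, "fingers": 1}, {"wx": 0, "wy": 0, "wz": 0.04, "dx": 0, "dy": 0, "dz": 0, "fingers": 1}, {"wx": 0, "wy": 0, "wz": 0.04, "dx": 0, "dy": 0, "dz": 0, "fingers": 1}]'

```text
clock: 10.58
ee_pos: [546.8, -202.8, 179.6]
eef_rot: [0.0, 0.238, 0.971, 0.001]
force: [-0.1, 5.3, 5.9]
width: 8.5
grasp_force: 50.4
```

```bash
python3 y.py
```

```text
t 10.5833 yaw 2.661 p [ 546.8 -202.8  179.6] F [-0.15  5.31  5.88] M [ 0.942 -0.104  0.169] q6 -1.596 w 8.5 g 50.4
```

send_rows --rows '[{"wx": 0, "wy": 0, "wz": 0.04, "dx": 0, "dy": 0, "dz": 0, "fingers": 1}, {"wx": 0, "wy": 0, "wz": 0.04, "dx": 0, "dy": 0, "dz": 0, "fingers": 1}, {"wx": 0, "wy": 0, "wz": 0.04, "dx": 0, "dy": 0, "dz": 0, "fingers": 1}]'

```text
clock: 10.83
ee_pos: [546.8, -202.7, 179.6]
eef_rot: [0.0, 0.296, 0.955, 0.001]
force: [0.2, 4.8, 6.0]
width: 7.9
grasp_force: 50.4
```

```bash
python3 y.py
```

```text
t 10.8333 yaw 2.541 p [ 546.8 -202.7  179.6] F [0.25 4.77 6.03] M [ 0.986 -0.196  0.151] q6 -1.476 w 7.9 g 50.4
```

```bash
cat > m.py <<'E'
from h import *
m=[];
for i in range(5):
    m.append(state()["wrist_torque"][2]); read_camera("top")
print(np.round(m,3),np.mean(m).round(3)); exec(open("y.py").read())
E
python3 m.py
```

```text
[0.151 0.061 0.023 0.035 0.015] 0.057
t 11.0833 yaw 2.542 p [ 546.8 -202.6  179.6] F [-0.16  4.39  5.92] M [ 0.949 -0.096 -0.051] q6 -1.477 w 8.5 g 50.7
```

send_rows --rows '[{"wx": 0, "wy": 0, "wz": 0.04, "dx": 0, "dy": 0, "dz": 0, "fingers": 1}, {"wx": 0, "wy": 0, "wz": 0.04, "dx": 0, "dy": 0, "dz": 0, "fingers": 1}, {"wx": 0, "wy": 0, "wz": 0.04, "dx": 0, "dy": 0, "dz": 0, "fingers": 1}, {"wx": 0, "wy": 0, "wz": 0.04, "dx": 0, "dy": 0, "dz": 0, "fingers": 1}, {"wx": 0, "wy": 0, "wz": 0.04, "dx": 0, "dy": 0, "dz": 0, "fingers": 1}]'

```text
clock: 11.5
ee_pos: [547.0, -202.4, 179.6]
eef_rot: [0.0, 0.39, 0.921, 0.002]
force: [0.4, 6.1, 5.5]
width: 8.6
grasp_force: 50.4
```

```bash
python3 m.py
```

```text
[0.156 0.068 0.021 0.015 0.001] 0.052
t 11.75 yaw 2.342 p [ 547.  -202.4  179.6] F [0.41 6.1  5.42] M [ 1.068 -0.24   0.013] q6 -1.277 w 8.1 g 50.7
```

send_rows --rows '[{"wx": 0, "wy": 0, "wz": 0.04, "dx": 0, "dy": 0, "dz": 0, "fingers": 1}, {"wx": 0, "wy": 0, "wz": 0.04, "dx": 0, "dy": 0, "dz": 0, "fingers": 1}, {"wx": 0, "wy": 0, "wz": 0.04, "dx": 0, "dy": 0, "dz": 0, "fingers": 1}, {"wx": 0, "wy": 0, "wz": 0.04, "dx": 0, "dy": 0, "dz": 0, "fingers": 1}]'

```text
clock: 12.08
ee_pos: [547.2, -202.3, 179.6]
eef_rot: [0.0, 0.462, 0.887, 0.002]
force: [1.2, 6.0, 4.7]
width: 8.2
grasp_force: 50.4
```

```bash
python3 y.py
```

```text
t 12.0833 yaw 2.181 p [ 547.2 -202.3  179.6] F [1.2  5.95 4.73] M [ 1.123 -0.319  0.151] q6 -1.116 w 8.2 g 50.4
```

send_rows --rows '[{"wx": 0, "wy": 0, "wz": 0.04, "dx": 0, "dy": 0, "dz": 0, "fingers": 1}, {"wx": 0, "wy": 0, "wz": 0.04, "dx": 0, "dy": 0, "dz": 0, "fingers": 1}]'

```text
clock: 12.25
ee_pos: [547.3, -202.2, 179.6]
eef_rot: [0.0, 0.497, 0.868, 0.002]
force: [1.4, 7.3, 5.0]
width: 8.5
grasp_force: 50.4
```

```bash
python3 y.py
```

```text
t 12.25 yaw 2.101 p [ 547.3 -202.2  179.6] F [1.35 7.3  4.99] M [ 1.13  -0.411  0.095] q6 -1.036 w 8.5 g 50.4
```

send_rows --rows '[{"wx": 0, "wy": 0, "wz": 0.04, "dx": 0, "dy": 0, "dz": 0, "fingers": 1}, {"wx": 0, "wy": 0, "wz": 0.04, "dx": 0, "dy": 0, "dz": 0, "fingers": 1}]'

```text
clock: 12.42
ee_pos: [547.4, -202.1, 179.6]
eef_rot: [0.0, 0.532, 0.847, 0.002]
force: [1.6, 6.2, 4.5]
width: 8.4
grasp_force: 50.4
```

```bash
python3 y.py
```

```text
t 12.4167 yaw 2.021 p [ 547.4 -202.1  179.6] F [1.6  6.17 4.51] M [ 1.221 -0.473  0.132] q6 -0.956 w 8.4 g 50.4
```

send_rows --rows '[{"wx": 0, "wy": 0, "wz": 0.04, "dx": 0, "dy": 0, "dz": 0, "fingers": 1}, {"wx": 0, "wy": 0, "wz": 0.04, "dx": 0, "dy": 0, "dz": 0, "fingers": 1}, {"wx": 0, "wy": 0, "wz": 0.04, "dx": 0, "dy": 0, "dz": 0, "fingers": 1}]'

```text
clock: 12.67
ee_pos: [547.5, -202.1, 179.6]
eef_rot: [0.0, 0.581, 0.814, 0.002]
force: [2.8, 7.1, 4.3]
width: 8.1
grasp_force: 50.3
```

```bash
python3 y.py
```

```text
t 12.6667 yaw 1.901 p [ 547.5 -202.1  179.6] F [2.75 7.12 4.35] M [ 1.204 -0.577  0.213] q6 -0.836 w 8.1 g 50.3
```

send_rows --rows '[{"wx": 0, "wy": 0, "wz": 0.04, "dx": 0, "dy": 0, "dz": 0, "fingers": 1}, {"wx": 0, "wy": 0, "wz": 0.04, "dx": 0, "dy": 0, "dz": 0, "fingers": 1}]'

```text
clock: 12.83
ee_pos: [547.7, -202.0, 179.6]
eef_rot: [0.0, 0.613, 0.79, 0.002]
force: [2.5, 6.9, 3.6]
width: 8.4
grasp_force: 50.3
```

```bash
python3 y.py
```

```text
t 12.8333 yaw 1.821 p [ 547.7 -202.   179.6] F [2.5  6.93 3.58] M [ 1.177 -0.648  0.18 ] q6 -0.756 w 8.4 g 50.3
```

send_rows --rows '[{"wx": 0, "wy": 0, "wz": 0.04, "dx": 0, "dy": 0, "dz": 0, "fingers": 1}, {"wx": 0, "wy": 0, "wz": 0.04, "dx": 0, "dy": 0, "dz": 0, "fingers": 1}]'

```text
clock: 13.0
ee_pos: [547.8, -202.0, 179.6]
eef_rot: [0.0, 0.645, 0.765, 0.003]
force: [3.5, 6.1, 4.7]
width: 8.4
grasp_force: 50.3
```

```bash
python3 y.py
```

```text
t 13.0 yaw 1.741 p [ 547.8 -202.   179.6] F [3.51 6.11 4.69] M [ 1.217 -0.717  0.205] q6 -0.676 w 8.4 g 50.3
```

send_rows --rows '[{"wx": 0, "wy": 0, "wz": 0.04, "dx": 0, "dy": 0, "dz": 0, "fingers": 1}, {"wx": 0, "wy": 0, "wz": 0.04, "dx": 0, "dy": 0, "dz": 0, "fingers": 1}]'

```text
clock: 13.17
ee_pos: [547.9, -202.0, 179.6]
eef_rot: [0.0, 0.675, 0.738, 0.003]
force: [2.9, 7.1, 3.3]
width: 8.5
grasp_force: 50.2
```

```bash
python3 y.py
```

```text
t 13.1667 yaw 1.661 p [ 547.9 -202.   179.6] F [2.94 7.11 3.32] M [ 1.209 -0.712  0.209] q6 -0.596 w 8.5 g 50.2
```

send_rows --rows '[{"wx": 0, "wy": 0, "wz": 0.04, "dx": 0, "dy": 0, "dz": 0, "fingers": 1}, {"wx": 0, "wy": 0, "wz": 0.04, "dx": 0, "dy": 0, "dz": 0, "fingers": 1}]'

```text
clock: 13.33
ee_pos: [548.0, -202.0, 179.6]
eef_rot: [0.0, 0.704, 0.711, 0.003]
force: [3.6, 6.8, 3.2]
width: 8.6
grasp_force: 50.2
```

```bash
python3 y.py
```

```text
t 13.3333 yaw 1.581 p [ 548.  -202.   179.6] F [3.57 6.76 3.23] M [ 1.193 -0.79   0.266] q6 -0.516 w 8.6 g 50.2
```

send_rows --rows '[{"wx": 0, "wy": 0, "wz": 0.04, "dx": 0, "dy": 0, "dz": 0, "fingers": 1}]'

```text
clock: 13.42
ee_pos: [548.0, -202.0, 179.6]
eef_rot: [0.0, 0.718, 0.696, 0.003]
force: [3.8, 6.7, 2.6]
width: 8.4
grasp_force: 50.2
```

```bash
python3 y.py
```

```text
t 13.4167 yaw 1.541 p [ 548.  -202.   179.6] F [3.79 6.69 2.62] M [ 1.225 -0.852  0.292] q6 -0.476 w 8.4 g 50.2
```

send_rows --rows '[{"wx": 0, "wy": 0, "wz": 0.04, "dx": 0, "dy": 0, "dz": 0, "fingers": 1}]'

```text
clock: 13.5
ee_pos: [548.1, -202.0, 179.6]
eef_rot: [0.0, 0.731, 0.682, 0.003]
force: [4.1, 7.1, 3.6]
width: 8.4
grasp_force: 50.2
```

```bash
python3 y.py
```

```text
t 13.5 yaw 1.501 p [ 548.1 -202.   179.6] F [4.1  7.09 3.62] M [ 1.233 -0.89   0.273] q6 -0.436 w 8.4 g 50.2
```

send_rows --rows '[{"wx": 0, "wy": 0, "wz": 0.04, "dx": 0, "dy": 0, "dz": 0, "fingers": 1}]'

```text
clock: 13.58
ee_pos: [548.2, -202.0, 179.6]
eef_rot: [0.0, 0.745, 0.667, 0.003]
force: [3.7, 6.0, 2.6]
width: 8.0
grasp_force: 50.2
```

```bash
python3 y.py
```

```text
t 13.5833 yaw 1.461 p [ 548.2 -202.   179.6] F [3.74 6.   2.58] M [ 1.205 -0.89   0.32 ] q6 -0.396 w 8.0 g 50.2
```

send_rows --rows '[{"wx": 0, "wy": 0, "wz": 0.04, "dx": 0, "dy": 0, "dz": 0, "fingers": 1}]'

```text
clock: 13.67
ee_pos: [548.2, -202.0, 179.6]
eef_rot: [0.0, 0.758, 0.652, 0.003]
force: [4.2, 6.4, 2.8]
width: 8.2
grasp_force: 50.4
```

```bash
python3 m.py; python3 -c "
import numpy as np
from scipy.optimize import curve_fit as c
x=np.array([.4,.6,.8,.92,1.04,1.24,1.4,1.48,1.56,1.68,1.76,1.84,1.92,2,2.04,2.08])
y=np.array([.158,.169,.208,.169,.151,.156,.151,.095,.132,.213,.18,.205,.209,.266,.292,.273])
for f,p in((lambda x,a,t:a+.25*np.maximum(0,x-t),[.15,1.6]),(lambda x,a,t,k:a+k*np.maximum(0,x-t),[.15,1.6,.25])):
    r,v=c(f,x,y,p);print(r,np.sqrt(np.diag(v)))"
```

```text
[0.301 0.164 0.146 0.174 0.149] 0.187
t 13.9167 yaw 1.422 p [ 548.2 -202.   179.6] F [5.46 6.27 3.04] M [ 1.168 -0.87   0.15 ] q6 -0.357 w 8.1 g 50.7
[0.15433333 1.58419048] [0.00916837 0.05544507]
[0.15433333 1.56687538 0.23711604] [0.00950447 0.1259334  0.07790933]
```

Moving torque is ~0.31 and static ~0.15, both pointing to about 75 N of clamp. I'll release and withdraw upward.

send_rows --rows '[{"wx": 0, "wy": 0, "wz": 0, "dx": 0, "dy": 0, "dz": 0, "fingers": 0.67}, {"wx": 0, "wy": 0, "wz": 0, "dx": 0, "dy": 0, "dz": 0, "fingers": 0.67}, {"wx": 0, "wy": 0, "wz": 0, "dx": 0, "dy": 0, "dz": 0, "fingers": 0.67}, {"wx": 0, "wy": 0, "wz": 0, "dx": 0, "dy": 0, "dz": 0, "fingers": 0.67}, {"wx": 0, "wy": 0, "wz": 0, "dx": 0, "dy": 0, "dz": -0.01, "fingers": 0.67}, {"wx": 0, "wy": 0, "wz": 0, "dx": 0, "dy": 0, "dz": -0.02, "fingers": 0.67}, {"wx": 0, "wy": 0, "wz": 0, "dx": 0, "dy": 0, "dz": -0.035, "fingers": 0.67}, {"wx": 0, "wy": 0, "wz": 0, "dx": 0, "dy": 0, "dz": -0.035, "fingers": 0.67}, {"wx": 0, "wy": 0, "wz": 0, "dx": 0, "dy": 0, "dz": -0.035, "fingers": 0.67}, {"wx": 0, "wy": 0, "wz": 0, "dx": 0, "dy": 0, "dz": -0.02, "fingers": 0.67}, {"wx": 0, "wy": 0, "wz": 0, "dx": 0, "dy": 0, "dz": 0, "fingers": 0.67}, {"wx": 0, "wy": 0, "wz": 0, "dx": 0, "dy": 0, "dz": 0, "fingers": 0.67}]'

```text
clock: 14.92
ee_pos: [546.6, -204.5, 335.7]
eef_rot: [0.002, 0.758, 0.652, 0.001]
force: [-0.1, 0.9, -1.0]
width: 31.3
grasp_force: 0.0
```

```bash
python3 y.py; python3 -c "
from h import *
crop('scene',(340,155,100,90),6.5,'pics/s5.png')"
```

```text
t 14.9167 yaw 1.422 p [ 546.6 -204.5  335.7] F [-0.1   0.95 -1.  ] M [ 0.035 -0.051 -0.011] q6 -0.357 w 31.3 g 0.0
```

View pics/s5.png

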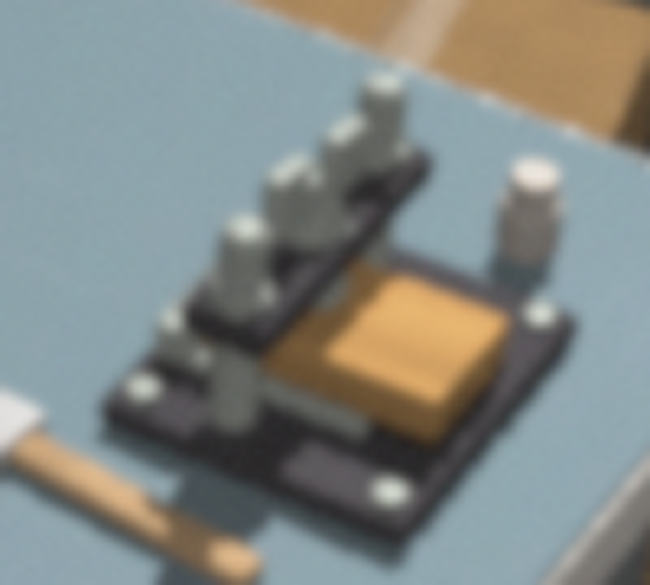

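The wings now lie along the bridge, with tips at about (292,168) and (347,128), and the block is still home. I'll check the wing angle before handing in.

Run:
```python
from h import *
S=lambda x,y:np.array([340+(x+.5)/6.5-.5,155+(y+.5)/6.5-.5])
a,b=ray("scene",S(292,168),100),ray("scene",S(347,128),100); d=a-b; print(a,b,np.arctan2(d[1],d[0]))
# expected tip centres of wings at 1.42
for r in(20,-20): print((proj("scene",[546+r*np.cos(1.42),-203.6+r*np.sin(1.42),100])[0]-[340,155])*6.5)
```

```text
[ 548.71583552 -188.58868233  100.        ] [ 544.86082989 -219.56991296  100.        ] 1.4470022496447343
[281.4063624  171.80766282]
[354.30733125 121.77493609]
```

The wing angle is 1.45 rad against 1.42 as left, so the nut stayed where I released it.

```bash
python3 -c "
from bench import *
print(sign_off())"
```

```text
the job is handed in; nothing more can be done
None
```

The block is home against the stop and the nut is tight at an estimated 75 N of clamp force (from the torque readings); the job is handed in, but no verdict was shown.

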